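# Filming the sample tube in a hand-spun centrifuge rotor

### The job

Check that the centrifuge rotor runs freely and that the sample tube rides steadily in its well: take the pen-shaped inspection camera out of its dock, nudge the rotor round gently (either way, to roughly one turn in five seconds, never as fast as a turn in three) and let it coast. While it coasts, still faster than a turn in thirty seconds, film the tube for seven seconds without a break: keep the camera's nose over the tube's screw cap as it goes round, about 20 mm above it, touching nothing of the centrifuge. Then put the camera back nose down, fully home in its dock, and let go, leaving the rotor to run down by itself and the other things on the bench where they are.

Things in the scene. Friction and masses are not known exactly. Their poses are not given: they have to be found in the camera images.
- camera: pen-shaped inspection camera, 135 mm long, 0.14 kg, standing nose down in its dock. Origin: tip of the nose (the lens); z axis runs up along the pen. Nose: black rubber, round, 12 mm across at the tip, 22 mm across from 28 to 45 mm above the tip. There a square shoulder begins the white handle, up to 135 mm
- camera_grip (a point): point in the middle of the camera's handle, 105 mm above the nose tip, to grip it at (z = 0.120 in the dock, 30 mm below the handle's top). The handle is 26 x 26 mm square, its flats face this point's x and y axes; z runs up along the pen
- dock_hole (a point): centre of the mouth of the round hole, 25 mm wide, 52 mm deep, in the top of the fixed charging dock, a grey block 80 x 80 mm on a 92 mm foot, top at z = 0.060; axes of the dock, z up. With the camera fully home its shoulder rests on the dock's top and its nose tip is 45 mm straight below this point
- rotor (a joint): angle of the rotor about its upright axis, rad, anticlockwise from above, counting on over full turns. Starts at rest, any angle. Runs free: inertia nominally 0.0055 kg m2 (0.7 to 1.5 times that, unknown), drag 0.0004 N m s/rad plus 0.0001 N m dry friction: its speed decays with a time constant of 10 to 20 s. A push along the tube's circle at 0.07 m/s leaves it at about 1.2 rad/s
- rotor_hub (a point): point on the rotor's axis at the level of its flat top (z = 0.130); x axis points to the sample tube, z up. The rotor is an aluminium disc 180 mm across with six wells 58 mm from the axis, 60 degrees apart, four of them empty (flush). On the axis a lock nut with a 44 mm wing grip stands 22 mm high and turns with it
- tube_cap (a point): centre of the top of the sample tube's white screw cap (32 mm across, 15 mm high), 58 mm from the rotor's axis, 45 mm above the rotor's top (z = 0.175). The clear tube, 29 mm across, sits firmly in its well and may be pushed sideways to turn the rotor; it is the only tall thing on it. The well across from it holds a steel balance weight, 29 mm across, 16 mm high
- centrifuge: fixed bench centrifuge: white housing 250 mm (x) by 310 mm (y), 75 mm high, round collar 216 mm across up to z = 0.094. Origin on the rotor's axis at bench level; y axis points to the smoked dome lid, which stands open and fixed: it begins 160 mm from the axis and leans outwards, its top 310 mm above the bench
- rack: orange plastic tube rack, 75 x 165 x 77 mm high with two capped tubes standing 43 mm out of it. Bystander: leave it where it is. Origin at the centre of its underside
- tip_box: pipette-tip box, clear with a flat blue lid, 89 x 129 x 83 mm high. Bystander: leave it where it is. Origin at the centre of its underside
- dishes: stack of three clear Petri dishes, 93 mm across, 48 mm high. Bystander: leave it where it is. Origin at the centre of its underside
- beaker: glass beaker, 70 mm across, 90 mm high. Bystander: leave it where it is. Origin at the centre of its underside
- bottle: screw-cap glass bottle, 68 mm across, 145 mm high. Bystander: leave it where it is. Origin at the centre of its underside
- marker: marker pen lying down, 127 mm long, 16 mm thick. Bystander: leave it where it is. Origin at the centre of its underside
- rotor_key: steel rotor spanner lying down, 150 mm long, 18 mm wide, 10 mm thick, rubber grip. Bystander: leave it where it is. Origin at the centre of its underside

How it is judged:
By the outcome, as a careful person would: the job done as asked, in the order asked, and still so for the second after the job is handed in, with the robot touching nothing.
It also fails if it takes over 61 s, if anything falls off the work surface, if the arm or the gripper's body presses on something with over 40 N, if the wrist force passes 120 N, or if a joint passes its speed limit or range.

### The arm

A 6-joint arm with a two-finger parallel gripper is mounted at the origin on the work surface. World frame = base frame: x ahead of the robot, y to its left, z up, the work surface at z = 0. Lengths are in m, angles in degrees, forces in N, time in s.
With the tool pointing down it reaches from about 0.375 to 0.9 m from the base axis. Payload 3.1 kg.
Tool frame: the origin (TCP) lies on the centre line of the jaws, within the pads' length; the fingertips stand 19 mm ahead of it and the grasp point (between the pads) is the TCP (tips_ahead is the distance from the TCP to the fingertips, in m); z points along the fingers, y is the line along which they close (so a half turn about z gives the same grasp; the last joint's range is limited). The gripper opens to 87 mm and grips with 3 to 60 N. Pads are 19 mm wide; open, the fingers measure 117 mm over their backs; the gripper's body (75 mm by 190 mm) begins 51 mm behind the grasp point.
Start: joints at [57.496, 30.224, 82.088, -0, 67.689, -10.227], TCP at [0.237, 0.578, 0.242] pointing down, gripper open.
Joint ranges: [-176.69, 176.69], [-43.24, 126.21], [12.49, 139.97], [-82, 262], [0, 151.66], [-163.58, 163.58]. Speed limits (degrees/s): [159.86, 159.86, 180, 180, 180, 180].

### API

Orientations are given as a 3x3 rotation matrix whose columns are the frame's x, y, z axes.
In Python, from rig import read_state, capture, hand_in, trace, landmark_of, tips_ahead gives the robot as it stands.
- The arm moves only by the shell command python3 -m jog 'ROWS'. ROWS is JSON, a list of rows, each an object of numbers: "tx", "ty", "tz": the shift along the tool's x, y, z in cm; "roll": the turn about the tool's z in rad; "jaw": the opening, from 0 (shut) to 1 (fully open). A call has 1 to 8 rows; each row shifts and turns the commanded pose from where the row before left it, along the tool's axes as they then stand; what a row does not reach is not made up. A row lasts 1/10 s, in which the tool goes at most 50 mm and 8.59 degrees, less where a joint would pass 70% of its speed; a pose out of reach is approached as far as the arm can. A call with a gripper value outside its range is refused whole. The fingers move at their own pace and stop on an object; the grip force is fixed at half the most. Time passes only in rows, so rows that do not move let the fingers close. It gives the time, the measured TCP pose, the force, the opening and the grip force at its end, in the units of the state.
- read_state(): the state, without advancing time (a new reading comes with each control period).
- capture(name): name is "scene" or "top" or "wrist"; returns a dict with "img" (384x512x3 uint8, red, green, blue), "vertical_fov" (degrees; the focal length in pixels is half the picture's height over the tangent of half this angle, whatever the lens; pixels are square), "cx", "cy" (the principal point, pixels), "k1" (the pictures are not rectified: a ray, as slopes to the right and down, at radius r is drawn at 1 + k1 r^2 times it, then the intrinsics apply), "cam_to_world" (4x4, takes a point from camera to world coordinates); the wrist camera has in their place "tool_from_camera" (4x4, takes a point from camera to tool coordinates, whose origin is the TCP and whose axes are the flange's). Camera axes: x right, y up, looking along -z (the intrinsics and any distortion apply to the point x, -y, -z); pixel columns grow to the right and rows downward; lengths in m; the calibration is good to about 2 mm. A picture is of the moment at which its call begins: read the wrist's pose just before it. There is no depth.
- hand_in(): hands the job in; it is judged then, once.
Trained networks look in the newest picture that a camera, given by its name, has taken for a name from the list of things; names that differ only in an ending like _2 or _b are one class to them, and where a whole thing is asked for, a point or a joint stands for the part that bears it (a point fixed in the world has none). Each returns a list of dicts, best first, with "p" (0 to 1); they miss things now and then, are a little off and sometimes report something else, mostly with a low value. They report only what shows in the picture. A call takes as long as a camera call.
- trace(camera, thing): "pixels" (384x512 bool, what is visible of it) and "bbox" ([left, top, width, height] in pixels, round what is visible of it).
- landmark_of(camera, thing): "point" ([row, column] in pixels: a listed point, or the origin of a listed thing).
The state is a dict: "time_s": time; "joint_positions": joint angles; "qvel": joint speeds; "tau": joint torques, N m; "position": TCP position; "tcp_rot": TCP orientation; "force": force on the tool from outside, world axes, zero at the start; "moment": the same for the moment, N m; "opening": opening from 0.0 (shut) to 1.0 (fully open); "grasp_force": force on a finger pad.
Only numpy, scipy, OpenCV 4.12 (cv2) and the standard library are available. Lean on these libraries where they do the work, as an engineer would, in place of code of your own. Each camera call takes 0.05 s, during which the arm holds its last target. There are 200 camera calls.

## Working session

There is one attempt and no reset: what is moved stays moved. The work goes in short steps, Python scripts to look and compute and a shell command to move; the robot and the scene stay as the last step left them, time stands still between calls to the robot, and variables do not carry over. Pictures are saved under pics/ and viewed, at most 10 in all, crops included, and the job is handed in when it is done.

```bash
mkdir -p pics; ls
cat > h.py <<'E'
import numpy as np,cv2
from rig import *
def ray(c,px,M=None):
    f=192/np.tan(np.radians(c["vertical_fov"])/2)
    d=np.array([(px[1]-c["cx"])/f,(px[0]-c["cy"])/f]);u=d.copy()
    for _ in range(30): u=d/(1+c["k1"]*(u@u))
    M=c["cam_to_world"] if M is None else M
    M=np.array(M);return M[:3,3],M[:3,:3]@np.array([u[0],-u[1],-1])
def atz(c,px,z,M=None):
    o,v=ray(c,px,M);return o+v*(z-o[2])/v[2]
def wristM(c,s):
    T=np.eye(4);T[:3,:3]=s["tcp_rot"];T[:3,3]=s["position"];return T@np.array(c["tool_from_camera"])
def save(c,n): cv2.imwrite("pics/"+n,c["img"][:,:,::-1])
E
python3 - <<'E'
from h import *
np.set_printoptions(precision=4,suppress=True)
s=read_state();print(s);print(tips_ahead)
ims=[]
Z=dict(camera_grip=.12,dock_hole=.06,rotor_hub=.13,tube_cap=.175,centrifuge=0,rack=0,tip_box=0,dishes=0,beaker=0,bottle=0,marker=0,rotor_key=0,camera=.015)
for n in("scene","top"):
    c=capture(n);ims.append(c["img"]);print(n,c["vertical_fov"],c["k1"],np.array(c["cam_to_world"]))
    for t,z in Z.items():
        L=landmark_of(n,t)
        for l in L[:2]: print(t,round(l["p"],2),np.round(l["point"],1),atz(c,l["point"],z)[:2])
    save(c,n+"0.png")
E
```

```text
pics
{'time_s': 0.0, 'joint_positions': array([ 57.4986,  30.278 ,  82.1562,  -0.002 ,  67.6874, -10.2256]), 'qvel': array([-0.0909, -0.0606,  0.0772,  0.0565, -0.0226,  0.0073]), 'tau': array([ -0.0003, -44.0043, -17.6591,   0.0631,   0.0582,  -0.0002]), 'position': array([0.2365, 0.5778, 0.2406]), 'tcp_rot': array([[-0.9254,  0.3791, -0.0011],
       [ 0.3791,  0.9254, -0.0018],
       [ 0.0003, -0.0021, -1.    ]]), 'force': array([ 0.3223, -0.1953,  0.7905]), 'moment': array([-0.0122,  0.0033,  0.0161]), 'grasp_force': 0.0, 'opening': 1.0005463316940935}
0.019
scene 44.43777364726621 -0.061049694761941865 [[ 0.6274 -0.6397  0.444   1.0691]
 [ 0.7787  0.5119 -0.3629 -0.5534]
 [ 0.0048  0.5734  0.8192  1.0655]
 [ 0.      0.      0.      1.    ]]
camera_grip 0.88 [211.7 199.5] [ 0.5305 -0.2632]
camera_grip 0.16 [289.1 266.7] [ 0.7813 -0.2652]
dock_hole 0.71 [225.9 202.4] [ 0.5349 -0.2635]
dock_hole 0.32 [ 96.8 313.8] [0.3753 0.2683]
rotor_hub 0.71 [125.6 312.3] [0.5018 0.1312]
tube_cap 0.57 [ 97.6 316. ] [0.4606 0.1769]
tube_cap 0.37 [167.7 206.7] [ 0.4708 -0.1941]
centrifuge 0.69 [1
[... 662 characters left out ...]
 0.44 [208.2 290.3] [ 0.5277 -0.2535]
dock_hole 0.89 [210.2 289.3] [ 0.5253 -0.2561]
rotor_hub 0.9 [217.5 142.1] [0.4996 0.14  ]
tube_cap 0.64 [234.  116.2] [0.4558 0.194 ]
centrifuge 0.7 [216.6 154.1] [0.5065 0.136 ]
rack 0.87 [139.  277.1] [ 0.7409 -0.2249]
tip_box 0.73 [213.4 366.7] [ 0.5203 -0.4906]
dishes 0.7 [268.3 241.1] [ 0.3579 -0.1209]
beaker 0.6 [120.6 186.2] [0.7944 0.0477]
beaker 0.18 [269.  244.1] [ 0.356  -0.1296]
bottle 0.66 [160.  351.8] [ 0.6795 -0.4483]
bottle 0.53 [156.7 317.4] [ 0.6884 -0.3453]
marker 0.59 [158.5 316.9] [ 0.683  -0.3438]
rotor_key 0.74 [268.3 304.3] [ 0.3589 -0.3052]
rotor_key 0.31 [217.  141.9] [0.505  0.1718]
camera 0.55 [211.4 288.4] [ 0.524  -0.2574]
```

View pics/scene0.png

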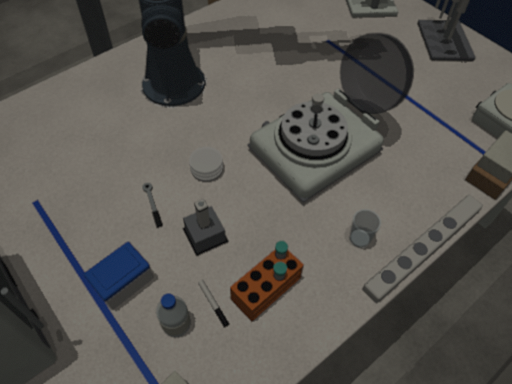

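View pics/top0.png

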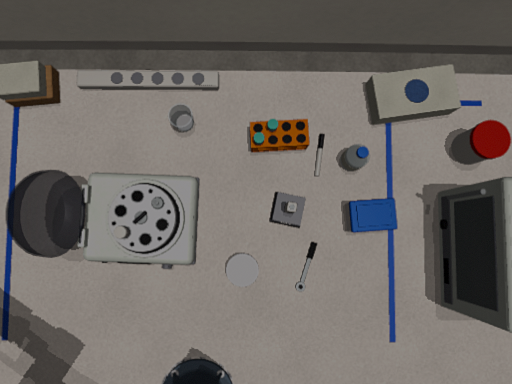

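The scene picture shows the camera in its dock at px (203,212), the centrifuge at (312,130) and the lid at (375,75). The top picture agrees: the tube cap is at (124,232), the balance weight at (157,203), and the dock is turned about -10°. I'm lifting and swinging over to the dock now.

```bash
python3 -m jog '[{"tz":-2.6,"roll":0.149},{"tz":-2.6,"roll":0.149},{"tz":-2.6,"roll":0.149},{"tz":-2.6,"roll":0.149},{"tz":-2.6,"roll":0.149},{"tz":-2.6,"roll":0.149},{"tz":-2.6,"roll":0.149},{"tz":-2.6,"roll":0.149}]'
python3 -m jog '[{"roll":0.149},{"roll":0.015},{"tx":-2,"ty":1.1},{"tx":-4,"ty":2.24},{"tx":-4,"ty":2.24},{"tx":-4,"ty":2.24},{"tx":-4,"ty":2.24},{"tx":-4,"ty":2.24}]'
python3 -m jog '[{"tx":-4,"ty":2.24},{"tx":-4,"ty":2.24},{"tx":-4,"ty":2.24},{"tx":-4,"ty":2.24},{"tx":-4,"ty":2.24},{"tx":-4,"ty":2.24},{"tx":-4,"ty":2.24},{"tx":-4,"ty":2.24}]'
python3 -m jog '[{"tx":-4,"ty":2.24},{"tx":-4,"ty":2.24},{"tx":-4,"ty":2.24},{"tx":-4,"ty":2.24},{"tx":-4,"ty":2.24},{"tx":-3,"ty":1.6},{},{}]'
python3 - <<'E'
from h import *
np.set_printoptions(precision=4,suppress=True)
s=read_state();c=capture("wrist");M=wristM(c,s);print(s["position"],s["tcp_rot"],s["joint_positions"]);print(np.array(c["tool_from_camera"]),c["vertical_fov"])
for t,z in dict(camera_grip=.12,dock_hole=.06,camera=.015).items():
    for l in landmark_of("wrist",t)[:2]: print(t,round(l["p"],2),np.round(l["point"],1),atz(c,l["point"],z,M)[:2])
save(c,"w1.png")
E
```

```text
[0.2369 0.5783 0.2415] [[-0.9254  0.3791 -0.    ]
 [ 0.3791  0.9254 -0.    ]
 [-0.     -0.     -1.    ]] [ 57.4962  30.2241  82.0879  -0.0005  67.6891 -10.2275]
[[-0.0003  0.9567  0.2912  0.0806]
 [ 1.      0.0003  0.0002  0.0004]
 [ 0.0001  0.2912 -0.9567 -0.1427]
 [ 0.      0.      0.      1.    ]] 70.90476288930174$[0]: bad value
$[0]: bad value
$[0]: bad value
$[0]: bad value
```

```bash
python3 -m jog --help | head; python3 -m jog '[{"tx":0,"ty":0,"tz":-2.6,"roll":0.149,"jaw":1}]'
```

```text
time_s: 1.7
position: [0.2356, 0.5761, 0.2641]
tcp_rot: [[-0.857, 0.515, -0.005], [0.515, 0.857, -0.008], [0.0, -0.009, -1.0]]
force: [-0.2, 0.2, -0.6]
opening: 1.0
grasp_force: 0.0invalid input: not JSON, or not a number
```

```bash
python3 -m jog '[{"tx":0,"ty":0,"tz":-2.6,"roll":0.149,"jaw":1},{"tx":0,"ty":0,"tz":-2.6,"roll":0.149,"jaw":1},{"tx":0,"ty":0,"tz":-2.6,"roll":0.149,"jaw":1},{"tx":0,"ty":0,"tz":-2.6,"roll":0.149,"jaw":1},{"tx":0,"ty":0,"tz":-2.6,"roll":0.149,"jaw":1},{"tx":0,"ty":0,"tz":-2.6,"roll":0.149,"jaw":1},{"tx":0,"ty":0,"tz":-2.6,"roll":0.149,"jaw":1},{"tx":0,"ty":0,"tz":0,"roll":0.149,"jaw":1}]' && python3 -m jog '[{"tx":0,"ty":0,"tz":0,"roll":0.015,"jaw":1},{"tx":-2,"ty":1.1,"tz":0,"roll":0,"jaw":1},{"tx":-4,"ty":2.24,"tz":0,"roll":0,"jaw":1},{"tx":-4,"ty":2.24,"tz":0,"roll":0,"jaw":1},{"tx":-4,"ty":2.24,"tz":0,"roll":0,"jaw":1},{"tx":-4,"ty":2.24,"tz":0,"roll":0,"jaw":1},{"tx":-4,"ty":2.24,"tz":0,"roll":0,"jaw":1},{"tx":-4,"ty":2.24,"tz":0,"roll":0,"jaw":1}]'
```

```text
time_s: 2.5
position: [0.2376, 0.5796, 0.4545]
tcp_rot: [[0.164, 0.986, 0.005], [0.986, -0.164, 0.008], [0.009, 0.004, -1.0]]
force: [-0.0, -1.0, 0.8]
opening: 1.001
grasp_force: 0.0
time_s: 3.3
position: [0.3348, 0.2952, 0.4487]
tcp_rot: [[0.169, 0.986, -0.001], [0.986, -0.169, -0.001], [-0.001, -0.001, -1.0]]
force: [0.5, -1.1, -0.4]
opening: 0.998
grasp_force: 0.0
```

```bash
python3 -m jog '[{"tx":-4,"ty":2.24,"tz":0,"roll":0,"jaw":1},{"tx":-4,"ty":2.24,"tz":0,"roll":0,"jaw":1},{"tx":-4,"ty":2.24,"tz":0,"roll":0,"jaw":1},{"tx":-4,"ty":2.24,"tz":0,"roll":0,"jaw":1},{"tx":-4,"ty":2.24,"tz":0,"roll":0,"jaw":1},{"tx":-4,"ty":2.24,"tz":0,"roll":0,"jaw":1},{"tx":-4,"ty":2.24,"tz":0,"roll":0,"jaw":1},{"tx":-4,"ty":2.24,"tz":0,"roll":0,"jaw":1}]' && python3 -m jog '[{"tx":-4,"ty":2.24,"tz":0,"roll":0,"jaw":1},{"tx":-4,"ty":2.24,"tz":0,"roll":0,"jaw":1},{"tx":-4,"ty":2.24,"tz":0,"roll":0,"jaw":1},{"tx":-4,"ty":2.24,"tz":0,"roll":0,"jaw":1},{"tx":-1,"ty":0.6,"tz":0,"roll":0,"jaw":1},{"tx":0,"ty":0,"tz":0,"roll":0,"jaw":1}]'
python3 - <<'E'
from h import *
np.set_printoptions(precision=4,suppress=True)
s=read_state();c=capture("wrist");M=wristM(c,s);print(s["position"],s["tcp_rot"],s["joint_positions"])
for t,z in dict(camera_grip=.12,dock_hole=.06).items():
    for l in landmark_of("wrist",t)[:2]: print(t,round(l["p"],2),np.round(l["point"],1),atz(c,l["point"],z,M)[:2])
save(c,"w1.png")
E
```

```text
time_s: 4.1
position: [0.4559, -0.0508, 0.4488]
tcp_rot: [[0.17, 0.985, -0.001], [0.985, -0.17, 0.001], [0.001, -0.001, -1.0]]
force: [1.1, 0.4, 0.7]
opening: 1.001
grasp_force: 0.0
time_s: 4.7
position: [0.5208, -0.2346, 0.4477]
tcp_rot: [[0.174, 0.985, -0.003], [0.985, -0.174, 0.002], [0.002, -0.003, -1.0]]
force: [-1.2, 1.0, -0.2]
opening: 0.999
grasp_force: 0.0
[ 0.5208 -0.2346  0.4477] [[ 0.1738  0.9848 -0.0026]
 [ 0.9848 -0.1738  0.002 ]
 [ 0.0015 -0.0029 -1.    ]] [-35.4557  16.4722  72.0389   0.006   91.677  -25.4466]
camera_grip 0.66 [168.8 264. ] [ 0.5344 -0.2539]
dock_hole 0.72 [163.  258.9] [ 0.5263 -0.2531]
```

View pics/w1.png

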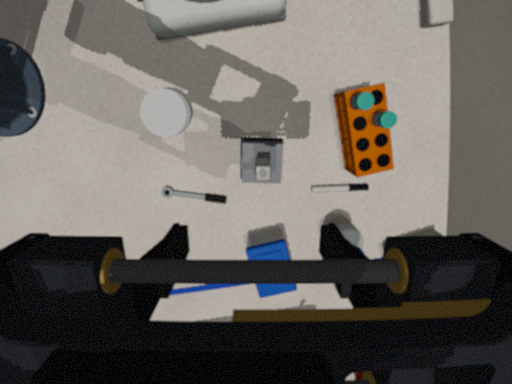

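The wrist picture shows the handle at px (263,168) on the dock at (262,160), with edges nearly parallel to the tool axes. Going lower for a closer measurement.

```bash
python3 -m jog '[{"tx":-0.5,"ty":0.3,"tz":3.8,"roll":0,"jaw":1},{"tx":-0.5,"ty":0.3,"tz":3.8,"roll":0,"jaw":1},{"tx":-0.5,"ty":0.3,"tz":3.8,"roll":0,"jaw":1},{"tx":-0.4,"ty":0.3,"tz":3.8,"roll":0,"jaw":1},{"tx":0,"ty":0,"tz":3.4,"roll":0,"jaw":1},{"tx":0,"ty":0,"tz":0,"roll":0,"jaw":1},{"tx":0,"ty":0,"tz":0,"roll":0,"jaw":1}]'
python3 - <<'E'
from h import *
np.set_printoptions(precision=4,suppress=True)
s=read_state();c=capture("wrist");M=wristM(c,s);print(s["position"],s["tcp_rot"][:,1])
for t,z in dict(camera_grip=.12,dock_hole=.06).items():
    for l in landmark_of("wrist",t)[:2]: print(t,round(l["p"],2),np.round(l["point"],1),atz(c,l["point"],z,M)[:2])
t=trace("wrist","camera")[0];print(t["p"],t["bbox"])
im=c["img"][:,:,::-1].copy();x,y,w,h=[int(v) for v in t["bbox"]]
cs=cv2.findContours(t["pixels"].astype(np.uint8),0,2)[0]
im=cv2.resize(im[max(0,y-40):y+h+40,max(0,x-60):x+w+60],None,fx=3,fy=3);cv2.imwrite("pics/w2.png",im[:600,:800]);print(max(0,x-60),max(0,y-40))
E
```

```text
time_s: 5.55
position: [0.5296, -0.2526, 0.2645]
tcp_rot: [[0.171, 0.985, 0.0], [0.985, -0.171, 0.0], [0.0, 0.0, -1.0]]
force: [0.3, -0.2, 0.5]
opening: 1.001
grasp_force: 0.0
[ 0.5296 -0.2526  0.2645] [ 0.9852 -0.1712  0.    ]
camera_grip 0.8 [190.6 253.9] [ 0.5288 -0.2561]
dock_hole 0.62 [176.8 255.4] [ 0.531  -0.2551]
dock_hole 0.37 [294.  268.5] [ 0.5195 -0.44  ]
0.94 [246.8, 170.6, 22.1, 38.2]
186 130
```

View pics/w2.png

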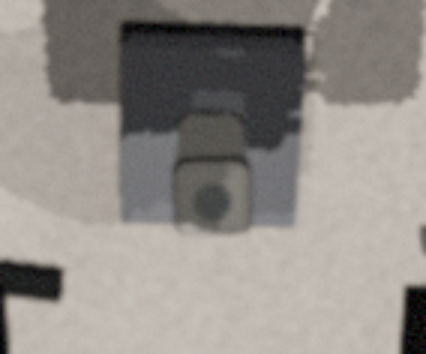

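The crop shows the handle's top square centred at about px col 256.5, row 195, aligned with the jaws. Descending and gripping.

```bash
python3 -m jog '[{"tx":-0.15,"ty":0.03,"tz":3,"roll":0,"jaw":1},{"tx":-0.15,"ty":0.03,"tz":3,"roll":0,"jaw":1},{"tx":0,"ty":0,"tz":3,"roll":0,"jaw":1},{"tx":0,"ty":0,"tz":3,"roll":0,"jaw":1},{"tx":0,"ty":0,"tz":2.4,"roll":0,"jaw":1},{"tx":0,"ty":0,"tz":0,"roll":0,"jaw":1},{"tx":0,"ty":0,"tz":0,"roll":0,"jaw":0.4},{"tx":0,"ty":0,"tz":0,"roll":0,"jaw":0}]'
python3 -m jog '[{"tx":0,"ty":0,"tz":0,"roll":0,"jaw":0},{"tx":0,"ty":0,"tz":0,"roll":0,"jaw":0},{"tx":0,"ty":0,"tz":0,"roll":0,"jaw":0},{"tx":0,"ty":0,"tz":0,"roll":0,"jaw":0}]'
```

```text
time_s: 6.55
position: [0.5309, -0.2579, 0.1217]
tcp_rot: [[0.173, 0.985, 0.003], [0.985, -0.173, -0.003], [-0.002, 0.004, -1.0]]
force: [0.4, -0.7, 0.1]
opening: 0.899
grasp_force: 0.0
time_s: 6.95
position: [0.5296, -0.257, 0.1199]
tcp_rot: [[0.173, 0.985, 0.0], [0.985, -0.173, -0.0], [-0.0, 0.001, -1.0]]
force: [-0.1, 0.4, -0.5]
opening: 0.541
grasp_force: 0.0
```

```bash
python3 -m jog '[{"tx":0,"ty":0,"tz":0,"roll":0,"jaw":0},{"tx":0,"ty":0,"tz":0,"roll":0,"jaw":0},{"tx":0,"ty":0,"tz":0,"roll":0,"jaw":0},{"tx":0,"ty":0,"tz":0,"roll":0,"jaw":0},{"tx":0,"ty":0,"tz":0,"roll":0,"jaw":0},{"tx":0,"ty":0,"tz":0,"roll":0,"jaw":0}]'
python3 - <<'E'
from h import *
np.set_printoptions(precision=4,suppress=True)
print(read_state())
E
```

```text
time_s: 7.55
position: [0.5298, -0.2571, 0.1196]
tcp_rot: [[0.173, 0.985, 0.001], [0.985, -0.173, -0.0], [-0.0, 0.001, -1.0]]
force: [2.2, -0.1, -1.5]
opening: 0.294
grasp_force: 30.0
{'time_s': 7.55, 'joint_positions': array([-36.7525,  36.7375,  93.3149,   0.0093,  49.8989, -26.7846]), 'qvel': array([ 0.0467,  0.1206,  0.1065, -0.0568, -0.0468,  0.1566]), 'tau': array([ -0.1901, -44.0073, -11.8346,  -0.1092,   0.5202,  -0.0001]), 'position': array([ 0.5298, -0.2571,  0.1196]), 'tcp_rot': array([[ 0.1732,  0.9849,  0.0008],
       [ 0.9849, -0.1732, -0.0004],
       [-0.0003,  0.0008, -1.    ]]), 'force': array([ 2.1761, -0.0807, -1.4953]), 'moment': array([-0.2356, -0.2115,  0.0066]), 'grasp_force': 29.98495261883363, 'opening': 0.2941344125857077}
```

```bash
python3 -m jog '[{"tx":0,"ty":0,"tz":-1,"roll":0,"jaw":0},{"tx":0,"ty":0,"tz":-2,"roll":0,"jaw":0},{"tx":0,"ty":0,"tz":-3,"roll":0,"jaw":0},{"tx":0,"ty":0,"tz":-4,"roll":0,"jaw":0},{"tx":0,"ty":0,"tz":-4,"roll":0,"jaw":0},{"tx":0,"ty":0,"tz":-4,"roll":0,"jaw":0},{"tx":1,"ty":-0.2,"tz":-2.6,"roll":0,"jaw":0},{"tx":3,"ty":-0.8,"tz":0,"roll":0,"jaw":0}]' && python3 -m jog '[{"tx":4,"ty":-1,"tz":0,"roll":0,"jaw":0},{"tx":4,"ty":-1,"tz":0,"roll":0,"jaw":0},{"tx":4,"ty":-1,"tz":0,"roll":0,"jaw":0},{"tx":4,"ty":-1,"tz":0,"roll":0,"jaw":0},{"tx":4,"ty":-1,"tz":0,"roll":0,"jaw":0},{"tx":4,"ty":-1,"tz":0,"roll":0,"jaw":0},{"tx":4,"ty":-1,"tz":0,"roll":0,"jaw":0},{"tx":4,"ty":-1,"tz":0,"roll":0,"jaw":0}]' && python3 -m jog '[{"tx":4,"ty":-1,"tz":0,"roll":0,"jaw":0},{"tx":3,"ty":-0.7,"tz":0,"roll":0,"jaw":0},{"tx":0.8,"ty":0,"tz":0,"roll":0,"jaw":0},{"tx":0,"ty":0,"tz":0,"roll":0,"jaw":0},{"tx":0,"ty":0,"tz":0,"roll":0,"jaw":0}]'
python3 - <<'E'
from h import *
np.set_printoptions(precision=4,suppress=True)
s=read_state();c=capture("wrist");M=wristM(c,s);print(s["position"],s["opening"])
for t,z in dict(rotor_hub=.13,tube_cap=.175).items():
    for l in landmark_of("wrist",t)[:2]: print(t,round(l["p"],2),np.round(l["point"],1),atz(c,l["point"],z,M)[:2])
save(c,"w3.png")
E
```

```text
time_s: 8.35
position: [0.5282, -0.2187, 0.3308]
tcp_rot: [[0.176, 0.984, 0.008], [0.984, -0.176, -0.007], [-0.005, 0.009, -1.0]]
force: [-0.3, -0.0, -1.8]
opening: 0.298
grasp_force: 30.0
time_s: 9.15
position: [0.5015, 0.1146, 0.3259]
tcp_rot: [[0.173, 0.985, -0.002], [0.985, -0.173, -0.001], [-0.001, -0.002, -1.0]]
force: [0.0, -0.4, -2.0]
opening: 0.297
grasp_force: 30.0
time_s: 9.65
position: [0.4996, 0.192, 0.3256]
tcp_rot: [[0.173, 0.985, -0.001], [0.985, -0.173, -0.001], [-0.001, -0.001, -1.0]]
force: [0.1, -1.2, -1.4]
opening: 0.297
grasp_force: 30.0
[0.4996 0.192  0.3256] 0.2966114113987866
rotor_hub 0.7 [212.8 262.9] [0.5025 0.1408]
tube_cap 0.71 [197.5 224.9] [0.4642 0.1842]
```

View pics/w3.png

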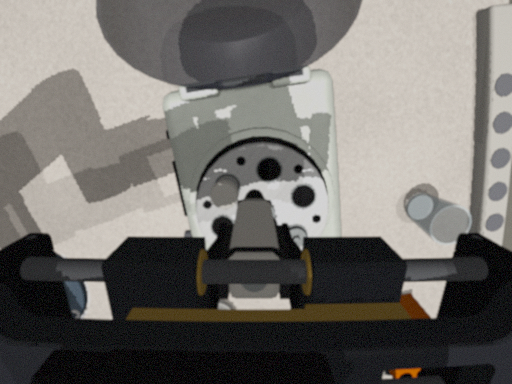

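The wrist picture shows the cap at about px (226,190), with the pen nose hiding the hub near (258,200). I'll check the hub and cap estimate by overlaying the known circles.

```bash
cat >> h.py <<'E'
def proj(c,P,M):
    f=192/np.tan(np.radians(c["vertical_fov"])/2);M=np.array(M)
    q=(np.atleast_2d(P)-M[:3,3])@M[:3,:3];u=np.c_[q[:,0]/-q[:,2],-q[:,1]/-q[:,2]]
    u=u*(1+c["k1"]*(u**2).sum(1,keepdims=True));return u*f+[c["cx"],c["cy"]]
def circ(x,y,z,r,n=90):
    a=np.linspace(0,2*np.pi,n);return np.c_[x+r*np.cos(a),y+r*np.sin(a),0*a+z]
E
python3 - <<'E'
from h import *
s=read_state();c=capture("wrist");M=wristM(c,s)
im=c["img"][:,:,::-1].copy();K=5;x0,y0=185,115
o=cv2.resize(im[y0:y0+120,x0:x0+160],None,fx=K,fy=K,interpolation=cv2.INTER_CUBIC)
def dr(P,col):
    p=((proj(c,P,M)-[x0,y0]+.5)*K).astype(int);cv2.polylines(o,[p],False,col,1)
hx,hy=.5025,.1395
dr(circ(hx,hy,.13,.09),(0,0,255));dr(circ(hx,hy,.094,.108),(0,255,0));
a=np.radians(130);dr(circ(hx+.058*np.cos(a),hy+.058*np.sin(a),.175,.016),(255,0,0))
for k in(1,-1,2): dr(circ(hx+.058*np.cos(a+k*np.pi/3),hy+.058*np.sin(a+k*np.pi/3),.13,.0145),(0,255,255))
cv2.imwrite("pics/w4.png",o)
E
```

```text
(no output)
```

View pics/w4.png

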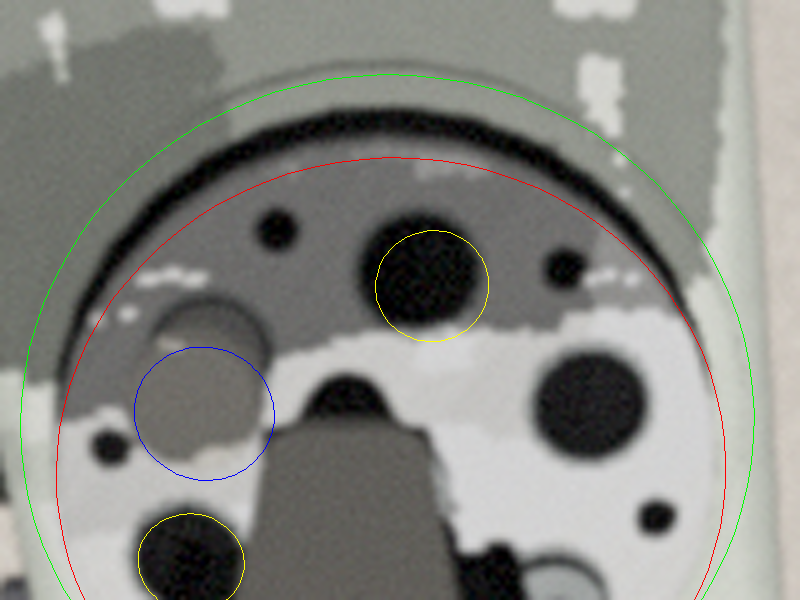

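The overlay shows three wells at zoomed px (418,270), (590,405) and (190,557), slightly up and left of the prediction. I'll fit the hub to them.

Run:
```python
from h import *
from scipy.optimize import least_squares
np.set_printoptions(precision=4,suppress=True)
s=read_state();c=capture("wrist");M=wristM(c,s)
px=np.array([[418,270],[590,405],[190,557]])/5-.5+[185,115];k=np.array([-1,-2,1])
def W(p,z=.13,k=k): a=p[2]+k*np.pi/3;return np.c_[p[0]+.058*np.cos(a),p[1]+.058*np.sin(a),0*a+z]
r=least_squares(lambda p:(proj(c,W(p),M)-px).ravel(),[.5025,.1395,2.27]);print(r.x,np.degrees(r.x[2]),r.fun)
C=W(r.x,.175,np.array([0]));print(C,(proj(c,C,M)-[185,115]+.5)*5)
print(s["position"],(proj(c,s["position"]-[0,0,.105],M)-[185,115]+.5)*5)
```

```text
[0.5019 0.1436 2.3069] 132.17702008633486 [ 0.1216  0.1992  0.1287 -0.2652 -0.2634  0.0778]
[[0.4629 0.1866 0.175 ]] [[191.83   406.0583]]
[0.5    0.1917 0.3256] [[348.2067 419.9665]]
```

```bash
cat >> h.py <<'E'
HUB=np.array([.5025,.143]);TX=np.array([.173,.985]);TY=np.array([.985,-.173])
def rows(pts,p0):
    for p in pts:
        d=(p-p0)*100;a,b=round(d@TX,2),round(d@TY,2);p0=p0+(a*TX+b*TY)/100;print(f"{a},{b}",end=" | ")
    print(p0)
def on(a,r=.058): return HUB+r*np.array([np.cos(a),np.sin(a)])
E
python3 - <<'E'
from h import *
p=np.array([.5,.1917]);a=np.radians(91);rows([on(a)],p)
st=np.cumsum([3,3,3,3,2,2,3,4,5,6,7,7.1,7.2,5,2])/58
rows([on(a+x*1e0) for x in st],on(a)); print(np.degrees(a+st))
E
```

```text
0.94,-0.01 | [0.5015277 0.2009763]
-0.06,-0.29 | -0.08,-0.29 | -0.1,-0.29 | -0.11,-0.28 | -0.08,-0.18 | -0.09,-0.18 | -0.14,-0.26 | -0.21,-0.34 | -0.29,-0.41 | -0.4,-0.45 | -0.52,-0.46 | -0.58,-0.41 | -0.64,-0.34 | -0.46,-0.19 | -0.19,-0.06 | [0.45101876 0.16974757]
[ 93.9635748   96.9271496   99.89072441 102.85429921 104.83001574
 106.80573228 109.76930708 113.72074015 118.66003149 124.58718109
 131.50218897 138.51598267 145.62856219 150.56785353 152.54357006]
```

```bash
python3 -m jog '[{"tx":0.94,"ty":0,"tz":0,"roll":0,"jaw":0},{"tx":0,"ty":0,"tz":3,"roll":0,"jaw":0},{"tx":0,"ty":0,"tz":3,"roll":0,"jaw":0},{"tx":0,"ty":0,"tz":0.8,"roll":0,"jaw":0},{"tx":0,"ty":0,"tz":0,"roll":0,"jaw":0},{"tx":0,"ty":0,"tz":0,"roll":0,"jaw":0}]' && python3 -m jog '[{"tx":-0.06,"ty":-0.29,"tz":0,"roll":0,"jaw":0},{"tx":-0.08,"ty":-0.29,"tz":0,"roll":0,"jaw":0},{"tx":-0.1,"ty":-0.29,"tz":0,"roll":0,"jaw":0},{"tx":-0.11,"ty":-0.28,"tz":0,"roll":0,"jaw":0},{"tx":-0.08,"ty":-0.18,"tz":0,"roll":0,"jaw":0},{"tx":-0.09,"ty":-0.18,"tz":0,"roll":0,"jaw":0},{"tx":-0.14,"ty":-0.26,"tz":0,"roll":0,"jaw":0}]' && python3 -m jog '[{"tx":-0.21,"ty":-0.34,"tz":0,"roll":0,"jaw":0},{"tx":-0.29,"ty":-0.41,"tz":0,"roll":0,"jaw":0},{"tx":-0.4,"ty":-0.45,"tz":0,"roll":0,"jaw":0},{"tx":-0.52,"ty":-0.46,"tz":0,"roll":0,"jaw":0},{"tx":-0.58,"ty":-0.41,"tz":0,"roll":0,"jaw":0},{"tx":-0.64,"ty":-0.34,"tz":0,"roll":0,"jaw":0},{"tx":-0.46,"ty":-0.19,"tz":0,"roll":0,"jaw":0},{"tx":-0.19,"ty":-0.06,"tz":-0.5,"roll":0,"jaw":0}]' && python3 -m jog '[{"tx":0,"ty":0,"tz":-2,"roll":0,"jaw":0},{"tx":0,"ty":0,"tz":-2,"roll":0,"jaw":0}]'
python3 - <<'E'
from h import *
np.set_printoptions(precision=4,suppress=True)
for i in range(2):
    s=read_state();c=capture("wrist");M=wristM(c,s);print(s["time_s"],s["position"],s["opening"],s["tcp_rot"][:,2])
    for t,z in dict(tube_cap=.175).items():
        for l in landmark_of("wrist",t)[:2]:
            w=atz(c,l["point"],z,M)[:2];d=w-HUB;print(t,round(l["p"],2),np.round(l["point"],1),w,np.degrees(np.arctan2(d[1],d[0])),np.hypot(*d))
    if i==0: w1=c["img"];c2=capture("top");l=landmark_of("top","tube_cap")[:2];print(l,[atz(c2,q["point"],.175) for q in l])
o=np.hstack([w1[110:310,130:380],c["img"][110:310,130:380]])
cv2.imwrite("pics/w5.png",cv2.resize(o,None,fx=1.6,fy=1.6)[:,:,::-1])
E
```

```text
time_s: 10.5
position: [0.5026, 0.2025, 0.2586]
tcp_rot: [[0.173, 0.985, 0.002], [0.985, -0.173, 0.0], [0.001, 0.002, -1.0]]
force: [-0.1, 0.0, -0.8]
opening: 0.297
grasp_force: 30.0
time_s: 11.2
position: [0.4829, 0.1987, 0.2576]
tcp_rot: [[0.173, 0.985, 0.0], [0.985, -0.173, 0.0], [0.0, 0.0, -1.0]]
force: [1.3, -0.1, -1.0]
opening: 0.297
grasp_force: 30.0
time_s: 12.0
position: [0.4502, 0.1704, 0.2622]
tcp_rot: [[0.174, 0.985, -0.002], [0.985, -0.174, -0.0], [-0.001, -0.002, -1.0]]
force: [-0.6, 0.4, -1.4]
opening: 0.296
grasp_force: 30.0
time_s: 12.2
position: [0.451, 0.1708, 0.3031]
tcp_rot: [[0.174, 0.985, -0.001], [0.985, -0.174, -0.0], [-0.0, -0.001, -1.0]]
force: [0.1, -0.6, -1.6]
opening: 0.299
grasp_force: 30.0
12.2 [0.451  0.1708 0.3031] 0.2989618664356709 [-0.001 -0.    -1.   ]
[{'point': [237.6, 146.1], 'p': 0.92}, {'point': [269.8, 241.5], 'p': 0.58}] [array([0.4473, 0.1177, 0.175 ]), array([ 0.368 , -0.1252,  0.175 ])]
12.4 [0.4512 0.171  0.3027] 0.2963653051198489 [ 0.0009  0.0001 -1.    ]
```

View pics/w5.png

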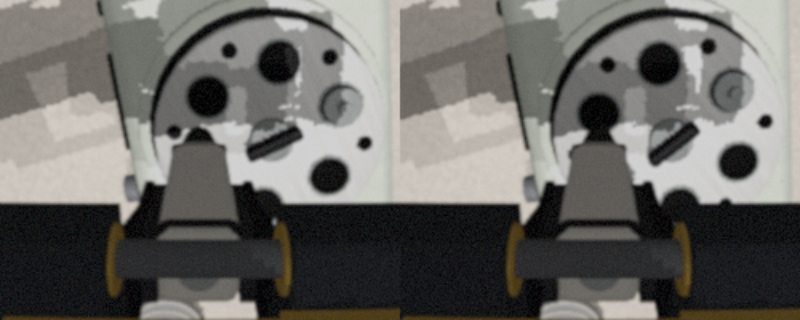

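The two crops show the tube gone round to the lower left, under the gripper, and the balance weight moving from (342,105) to (332,90). That's about 1.17 rad/s, anticlockwise. I'll write a rotor-angle fit that uses the dark wells.

```bash
cat >> h.py <<'E'
from scipy.optimize import minimize
yy,xx=np.mgrid[0:384,0:512]
VALID=(yy<222)&~((xx>228)&(xx<288)&(yy>180))
def score(p,g,c,M):
    v=0;n=0
    for k in (1,-1,2,-2,3):
        a=p[2]+k*np.pi/3;x,y=p[0]+.058*np.cos(a),p[1]+.058*np.sin(a)
        m=[]
        for r in (.0125,.0195):
            q=np.zeros((384,512),np.uint8);cv2.fillPoly(q,[np.round(proj(c,circ(x,y,.13,r,40),M)*16).astype(int)],1,shift=4);m.append(q>0)
        i=m[0]&VALID;o=m[1]&~m[0]&VALID
        if i.sum()<60 or o.sum()<60: continue
        w=i.sum();s=1 if k!=3 else 0
        v+=s*(g[i].mean()-g[o].mean())*w;n+=s*w
    return v/max(n,1)
def rotor(c,M,guess,span=25,hub=True):
    g=cv2.GaussianBlur(c["img"].mean(2),(0,0),1.)
    A=np.radians(np.arange(guess-span,guess+span+.1,1.5));sc=[score([*HUB,a],g,c,M) for a in A]
    p=np.array([*HUB,A[int(np.argmin(sc))]])
    if hub:
        r=minimize(lambda u:score([p[0]+u[0]*.003,p[1]+u[1]*.003,p[2]+u[2]*.05],g,c,M),[0,0,0],method="Nelder-Mead",options=dict(initial_simplex=[[0,0,0],[.7,0,0],[0,.7,0],[0,0,.7]],maxiter=90))
        p=p+r.x*[.003,.003,.05];return p,r.fun
    return p,min(sc)
E
python3 - <<'E'
from h import *
import time,pickle
np.set_printoptions(precision=4,suppress=True)
D=[]
for i in range(4):
    s=read_state();D.append((s,capture("wrist")))
pickle.dump(D,open("D.pkl","wb"))
for i,(s,c) in enumerate(D):
    t=s["time_s"];p,f=rotor(c,wristM(c,s),205+67*(t-12.3),30);print(t,p,np.degrees(p[2]),f)
save(D[0][1],"w6.png")
E
```

```text
12.5 [0.5014 0.1429 3.8067] 218.10933385116942 -97.76120854391404
12.55 [0.5016 0.1433 3.8473] 220.43173844257677 -100.00934371827755
12.6 [0.5021 0.1435 3.9145] 224.28223375410832 -98.57083966461306
12.65 [0.5018 0.1439 3.9692] 227.41594166562336 -99.00277903845269
```

```bash
cat >> h.py <<'E'
HUB=np.array([.5018,.1434])
def theta(t,t0,th0,w0,I=.0055):
    k=.0004/I;d=.0001/I;s=np.asarray(t)-t0   # th0 rad, w0 rad/s at t0
    return th0+(w0+d/k)/k*(1-np.exp(-k*s))-d/k*s
def follow(mod,p0,t,n,lead=.0): rows([on(theta(t+.1*(i+1)+lead,*mod)) for i in range(n)],p0)
E
python3 - <<'E'
from h import *
mod=(12.575,np.radians(222.6),1.12)
p0=np.array([.4511,.1709]);e=theta(13.3,*mod);print(np.degrees(e))
a0=np.radians(152.4);u=np.array([.12,.3,.5,.7,.88,1])
pts=[on(a0+(e-a0)*x) for x in u]+[on(theta(13.3+.1*i,*mod)) for i in(1,2)]
rows(pts,p0)
E
```

```text
267.6498693691676
-1.45,-0.32 | -2.07,0.24 | -2.04,1.11 | -1.44,1.81 | -0.6,2.0 | 0.02,1.4 | 0.11,0.59 | 0.17,0.58 | [0.5114595 0.0861757]
```

```bash
python3 -m jog '[{"tx":-1.45,"ty":-0.32,"tz":0,"roll":0,"jaw":0},{"tx":-2.07,"ty":0.24,"tz":0,"roll":0,"jaw":0},{"tx":-2.04,"ty":1.11,"tz":0,"roll":0,"jaw":0},{"tx":-1.44,"ty":1.81,"tz":0,"roll":0,"jaw":0},{"tx":-0.6,"ty":2.0,"tz":0.1,"roll":0,"jaw":0},{"tx":0.02,"ty":1.4,"tz":0.15,"roll":0,"jaw":0},{"tx":0.11,"ty":0.59,"tz":0,"roll":0,"jaw":0},{"tx":0.17,"ty":0.58,"tz":0,"roll":0,"jaw":0}]'
cat > m.py <<'E'
import sys,pickle,os
from h import *
from scipy.optimize import least_squares
np.set_printoptions(precision=4,suppress=True)
# m.py n guess_t0 guess_deg w I : measure, refit, plan n rows
n=int(sys.argv[1]);H=pickle.load(open("H.pkl","rb")) if os.path.exists("H.pkl") else [(12.5,np.radians(218.1)),(12.55,np.radians(220.9)),(12.6,np.radians(224.3)),(12.65,np.radians(227.4))]
def fit():
    T,A=np.array(H).T
    f=lambda q:np.r_[(theta(T,12.5,*q[:2],q[2]*.0055)-A)/.012,(q[2]-1)/.25]
    q=least_squares(f,[3.8,1.12,1],bounds=([3,.5,.6],[5,2.5,1.7])).x;return (12.5,q[0],q[1],q[2]*.0055)
mod=fit();D=[]
D=[(read_state(),capture("wrist")) for _ in range(int(sys.argv[2]))]
for s,c in D:
    t=s["time_s"];g=theta(t,*mod);p,f=rotor(c,wristM(c,s),np.degrees(g),20)
    print(t,"pred",np.degrees(g).round(1),"meas",np.degrees(p[2]).round(1),"hub",p[:2],"sc",round(f))
    if f<-50 and np.hypot(*(p[:2]-HUB))<.005: H.append((t,p[2]))
pickle.dump(H,open("H.pkl","wb"));mod=fit()
s=read_state();t=s["time_s"];th=theta(t,*mod);w=(theta(t+.1,*mod)-th)/.1
print("t",t,"pos",s["position"],"err",(s["position"][:2]-on(th))*1e3,"w",w,"I",mod[3],"op",round(s["opening"],3))
follow(mod,s["position"][:2],t,n)
E
python3 m.py 8 2
```

```text
time_s: 13.5
position: [0.5111, 0.0864, 0.2996]
tcp_rot: [[0.173, 0.985, -0.002], [0.985, -0.173, 0.0], [-0.0, -0.002, -1.0]]
force: [0.4, 0.7, -1.8]
opening: 0.298
grasp_force: 30.0
13.5 pred 278.2 meas 283.6 hub [0.5019 0.1437] sc -80
13.55 pred 281.1 meas 286.7 hub [0.5018 0.1435] sc -82
t 13.6 pos [0.5116 0.0868 0.2999] err [-9.8798 -2.0648] w 1.088218626144517 I 0.005643209880324978 op 0.299
0.72,1.47 | 0.39,0.48 | 0.44,0.44 | 0.48,0.38 | 0.52,0.33 | 0.54,0.27 | 0.56,0.21 | 0.57,0.15 | [0.5556 0.1219]
```

```bash
python3 -m jog '[{"tx":0.72,"ty":1.47,"tz":0,"roll":0,"jaw":0},{"tx":0.39,"ty":0.48,"tz":0,"roll":0,"jaw":0},{"tx":0.44,"ty":0.44,"tz":0,"roll":0,"jaw":0},{"tx":0.48,"ty":0.38,"tz":0,"roll":0,"jaw":0},{"tx":0.52,"ty":0.33,"tz":0,"roll":0,"jaw":0},{"tx":0.54,"ty":0.27,"tz":0,"roll":0,"jaw":0},{"tx":0.56,"ty":0.21,"tz":0,"roll":0,"jaw":0},{"tx":0.57,"ty":0.15,"tz":0,"roll":0,"jaw":0}]'
python3 m.py 16 1
```

```text
time_s: 14.4
position: [0.5556, 0.1218, 0.3]
tcp_rot: [[0.173, 0.985, -0.0], [0.985, -0.173, -0.0], [-0.0, -0.0, -1.0]]
force: [0.4, 0.7, -1.8]
opening: 0.299
grasp_force: 30.0
14.4 pred 338.2 meas 337.3 hub [0.5007 0.1445] sc -89
t 14.45 pos [0.556  0.1226 0.3001] err [-0.4038 -1.2618] w 0.9938584515214277 I 0.005120167223382564 op 0.296
0.7,0.09 | 0.57,0.01 | 0.57,-0.05 | 0.55,-0.09 | 0.53,-0.15 | 0.51,-0.2 | 0.49,-0.24 | 0.46,-0.28 | 0.42,-0.32 | 0.39,-0.35 | 0.36,-0.39 | 0.31,-0.41 | 0.28,-0.43 | 0.23,-0.45 | 0.19,-0.46 | 0.15,-0.48 | [0.5263 0.196 ]
```

```bash
sed -i 's/^pickle.dump(H/save(D[0][1],f"f{int(s[\x27time_s\x27]*100)}.png")\npickle.dump(H/' m.py
python3 -m jog '[{"tx":0.7,"ty":0.09,"tz":0,"roll":0,"jaw":0},{"tx":0.57,"ty":0.01,"tz":0,"roll":0,"jaw":0},{"tx":0.57,"ty":-0.05,"tz":0,"roll":0,"jaw":0},{"tx":0.55,"ty":-0.09,"tz":0,"roll":0,"jaw":0},{"tx":0.53,"ty":-0.15,"tz":0,"roll":0,"jaw":0},{"tx":0.51,"ty":-0.2,"tz":0,"roll":0,"jaw":0},{"tx":0.49,"ty":-0.24,"tz":0,"roll":0,"jaw":0},{"tx":0.46,"ty":-0.28,"tz":0,"roll":0,"jaw":0}]'
python3 m.py 8 1; ls pics
```

```text
time_s: 15.25
position: [0.5539, 0.1665, 0.3]
tcp_rot: [[0.173, 0.985, -0.0], [0.985, -0.173, -0.0], [-0.0, -0.0, -1.0]]
force: [-0.1, -0.2, -1.4]
opening: 0.301
grasp_force: 30.0
15.25 pred 384.4 meas 386.8 hub [0.5016 0.1433] sc -67
t 15.3 pos [0.5534 0.1673 0.3   ] err [ 0.9744 -4.3456] w 0.9504121534509569 I 0.006224212726208879 op 0.302
0.82,-0.54 | 0.37,-0.4 | 0.33,-0.43 | 0.29,-0.46 | 0.24,-0.47 | 0.19,-0.5 | 0.15,-0.5 | 0.1,-0.51 | [0.5202 0.1984]
f1525.png
scene0.png
top0.png
w1.png
w2.png
w3.png
w4.png
w5.png
w6.png
```

```bash
python3 -m jog '[{"tx":0.82,"ty":-0.54,"tz":0,"roll":0,"jaw":0},{"tx":0.37,"ty":-0.4,"tz":0,"roll":0,"jaw":0},{"tx":0.33,"ty":-0.43,"tz":0,"roll":0,"jaw":0},{"tx":0.29,"ty":-0.46,"tz":0,"roll":0,"jaw":0},{"tx":0.24,"ty":-0.47,"tz":0,"roll":0,"jaw":0},{"tx":0.19,"ty":-0.5,"tz":0,"roll":0,"jaw":0},{"tx":0.15,"ty":-0.5,"tz":0,"roll":0,"jaw":0},{"tx":0.1,"ty":-0.51,"tz":0,"roll":0,"jaw":0}]'
python3 m.py 8 1; cd pics; python3 -c "
import cv2;i=cv2.imread(sorted(__import__('glob').glob('f16*'))[0]);cv2.imwrite('v.png',cv2.resize(i[110:260,160:360],None,fx=4,fy=4))"
```

```text
time_s: 16.1
position: [0.5205, 0.1974, 0.3001]
tcp_rot: [[0.173, 0.985, 0.0], [0.985, -0.173, -0.0], [-0.0, 0.0, -1.0]]
force: [0.3, 0.6, -1.3]
opening: 0.293
grasp_force: 30.0
16.1 pred 431.5 meas 432.0 hub [0.5039 0.1424] sc -107
t 16.15 pos [0.5194 0.1976 0.3   ] err [ 2.1096 -1.6592] w 0.8918972850640117 I 0.006391896819290621 op 0.293
0.15,-0.75 | -0.01,-0.52 | -0.07,-0.5 | -0.1,-0.49 | -0.15,-0.48 | -0.19,-0.46 | -0.22,-0.44 | -0.26,-0.42 | [0.478  0.1963]
```

View pics/v.png

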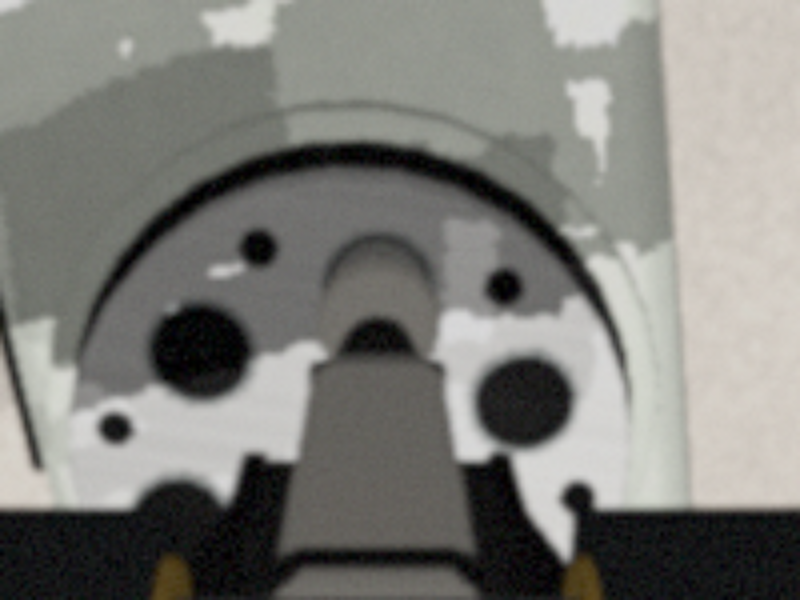

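The crop shows the nose at col 378 centred over the cap at col 380. Tracking continues.

```bash
python3 -m jog '[{"tx":0.15,"ty":-0.75,"tz":0,"roll":0,"jaw":0},{"tx":-0.01,"ty":-0.52,"tz":0,"roll":0,"jaw":0},{"tx":-0.07,"ty":-0.5,"tz":0,"roll":0,"jaw":0},{"tx":-0.1,"ty":-0.49,"tz":0,"roll":0,"jaw":0},{"tx":-0.15,"ty":-0.48,"tz":0,"roll":0,"jaw":0},{"tx":-0.19,"ty":-0.46,"tz":0,"roll":0,"jaw":0},{"tx":-0.22,"ty":-0.44,"tz":0,"roll":0,"jaw":0},{"tx":-0.26,"ty":-0.42,"tz":0,"roll":0,"jaw":0}]'
python3 m.py 8 1
```

```text
time_s: 16.95
position: [0.4791, 0.1957, 0.3001]
tcp_rot: [[0.173, 0.985, 0.0], [0.985, -0.173, -0.0], [-0.0, 0.0, -1.0]]
force: [0.2, -0.4, -1.1]
opening: 0.297
grasp_force: 30.0
16.95 pred 474.2 meas 473.8 hub [0.5028 0.1434] sc -108
t 17.0 pos [0.4781 0.1955 0.3   ] err [1.9727 0.0536] w 0.8286275268683951 I 0.006275289616797133 op 0.295
-0.34,-0.57 | -0.33,-0.35 | -0.35,-0.31 | -0.37,-0.29 | -0.39,-0.25 | -0.41,-0.21 | -0.42,-0.19 | -0.42,-0.15 | [0.45   0.1696]
```

```bash
python3 -m jog '[{"tx":-0.34,"ty":-0.57,"tz":0,"roll":0,"jaw":0},{"tx":-0.33,"ty":-0.35,"tz":0,"roll":0,"jaw":0},{"tx":-0.35,"ty":-0.31,"tz":0,"roll":0,"jaw":0},{"tx":-0.37,"ty":-0.29,"tz":0,"roll":0,"jaw":0},{"tx":-0.39,"ty":-0.25,"tz":0,"roll":0,"jaw":0},{"tx":-0.41,"ty":-0.21,"tz":0,"roll":0,"jaw":0},{"tx":-0.42,"ty":-0.19,"tz":0,"roll":0,"jaw":0},{"tx":-0.42,"ty":-0.15,"tz":0,"roll":0,"jaw":0}]'
python3 m.py 8 1
```

```text
time_s: 17.8
position: [0.4512, 0.1697, 0.3001]
tcp_rot: [[0.173, 0.985, 0.0], [0.985, -0.173, -0.0], [-0.0, 0.0, -1.0]]
force: [0.4, 0.1, -1.9]
opening: 0.294
grasp_force: 30.0
17.8 pred 513.2 meas 509.9 hub [0.5018 0.1443] sc -89
t 17.85 pos [0.4507 0.1692 0.3   ] err [ 0.667  -0.4085] w 0.7486517545764926 I 0.0057376522109029585 op 0.298
-0.39,-0.18 | -0.42,-0.08 | -0.43,-0.05 | -0.42,-0.01 | -0.42,0.01 | -0.41,0.05 | -0.4,0.07 | -0.4,0.1 | [0.4442 0.137 ]
```

```bash
python3 -m jog '[{"tx":-0.39,"ty":-0.18,"tz":0,"roll":0,"jaw":0},{"tx":-0.42,"ty":-0.08,"tz":0,"roll":0,"jaw":0},{"tx":-0.43,"ty":-0.05,"tz":0,"roll":0,"jaw":0},{"tx":-0.42,"ty":-0.01,"tz":0,"roll":0,"jaw":0},{"tx":-0.42,"ty":0.01,"tz":0,"roll":0,"jaw":0},{"tx":-0.41,"ty":0.05,"tz":0,"roll":0,"jaw":0},{"tx":-0.4,"ty":0.07,"tz":0,"roll":0,"jaw":0},{"tx":-0.4,"ty":0.1,"tz":0,"roll":0,"jaw":0}]'
python3 m.py 8 1
```

```text
time_s: 18.65
position: [0.4448, 0.1375, 0.3001]
tcp_rot: [[0.173, 0.985, 0.0], [0.985, -0.173, 0.0], [0.0, 0.0, -1.0]]
force: [-0.1, -0.1, -0.5]
opening: 0.296
grasp_force: 30.0
18.65 pred 546.3 meas 547.9 hub [0.5034 0.1436] sc -98
t 18.7 pos [0.4449 0.137  0.3001] err [0.3412 2.9698] w 0.7001588207036846 I 0.005920564364201159 op 0.3
-0.68,0.17 | -0.36,0.17 | -0.35,0.19 | -0.33,0.22 | -0.31,0.23 | -0.29,0.26 | -0.28,0.27 | -0.25,0.28 | [0.4576 0.1058]
```

```bash
python3 -m jog '[{"tx":-0.68,"ty":0.17,"tz":0,"roll":0,"jaw":0},{"tx":-0.36,"ty":0.17,"tz":0,"roll":0,"jaw":0},{"tx":-0.35,"ty":0.19,"tz":0,"roll":0,"jaw":0},{"tx":-0.33,"ty":0.22,"tz":0,"roll":0,"jaw":0},{"tx":-0.31,"ty":0.23,"tz":0,"roll":0,"jaw":0},{"tx":-0.29,"ty":0.26,"tz":0,"roll":0,"jaw":0},{"tx":-0.28,"ty":0.27,"tz":0,"roll":0,"jaw":0},{"tx":-0.25,"ty":0.28,"tz":0,"roll":0,"jaw":0}]'
python3 m.py 8 1
```

```text
time_s: 19.5
position: [0.4577, 0.1064, 0.3]
tcp_rot: [[0.173, 0.985, -0.0], [0.985, -0.173, 0.0], [0.0, -0.0, -1.0]]
force: [0.4, 0.6, -1.9]
opening: 0.298
grasp_force: 30.0
19.5 pred 580.4 meas 581.3 hub [0.5025 0.143 ] sc -87
t 19.55 pos [0.4582 0.106  0.3001] err [-1.0378  2.0257] w 0.6511149073489264 I 0.005999524756130736 op 0.296
-0.4,0.45 | -0.2,0.31 | -0.17,0.33 | -0.15,0.34 | -0.13,0.34 | -0.11,0.34 | -0.08,0.35 | -0.06,0.35 | [0.4836 0.0883]
```

```bash
python3 -m jog '[{"tx":-0.4,"ty":0.45,"tz":0,"roll":0,"jaw":0},{"tx":-0.2,"ty":0.31,"tz":0,"roll":0,"jaw":0},{"tx":-0.17,"ty":0.33,"tz":0,"roll":0,"jaw":0},{"tx":-0.15,"ty":0.34,"tz":0,"roll":0,"jaw":0},{"tx":-0.13,"ty":0.34,"tz":0,"roll":0,"jaw":0},{"tx":-0.11,"ty":0.34,"tz":0,"roll":0,"jaw":0},{"tx":-0.08,"ty":0.35,"tz":0,"roll":0,"jaw":0},{"tx":-0.06,"ty":0.35,"tz":0,"roll":0,"jaw":0}]'
python3 m.py 8 1
```

```text
time_s: 20.35
position: [0.4832, 0.0889, 0.3]
tcp_rot: [[0.173, 0.985, -0.0], [0.985, -0.173, 0.0], [0.0, -0.0, -1.0]]
force: [-0.4, 0.2, -1.0]
opening: 0.296
grasp_force: 30.0
20.35 pred 611.7 meas 612.5 hub [0.5022 0.1438] sc -85
t 20.4 pos [0.4839 0.0887 0.3001] err [-1.8406  0.9854] w 0.604584370350274 I 0.006059113230299248 op 0.296
-0.09,0.55 | -0.01,0.35 | 0.02,0.34 | 0.03,0.34 | 0.06,0.33 | 0.07,0.33 | 0.09,0.32 | 0.11,0.31 | [0.5126 0.0865]
```

```bash
python3 -m jog '[{"tx":-0.09,"ty":0.55,"tz":0,"roll":0,"jaw":0},{"tx":-0.01,"ty":0.35,"tz":0,"roll":0,"jaw":0},{"tx":0.02,"ty":0.34,"tz":0,"roll":0,"jaw":0},{"tx":0.03,"ty":0.34,"tz":0,"roll":0,"jaw":0},{"tx":0.06,"ty":0.33,"tz":0,"roll":0,"jaw":0},{"tx":0.07,"ty":0.33,"tz":0,"roll":0,"jaw":0},{"tx":0.09,"ty":0.32,"tz":0,"roll":0,"jaw":0},{"tx":0.11,"ty":0.31,"tz":0,"roll":0,"jaw":0}]'
python3 m.py 8 1
```

```text
time_s: 21.2
position: [0.5119, 0.0868, 0.3]
tcp_rot: [[0.173, 0.985, -0.0], [0.985, -0.173, 0.0], [0.0, -0.0, -1.0]]
force: [0.9, 0.3, -2.2]
opening: 0.299
grasp_force: 30.0
21.2 pred 640.7 meas 641.3 hub [0.5025 0.1436] sc -79
t 21.25 pos [0.5125 0.0868 0.3001] err [-1.9423  0.0347] w 0.5597291125160453 I 0.006092001904454922 op 0.295
0.16,0.49 | 0.15,0.28 | 0.16,0.28 | 0.18,0.26 | 0.18,0.25 | 0.2,0.24 | 0.21,0.22 | 0.22,0.21 | [0.537  0.0974]
```

```bash
python3 -m jog '[{"tx":0.16,"ty":0.49,"tz":0,"roll":0,"jaw":0},{"tx":0.15,"ty":0.28,"tz":0,"roll":0,"jaw":0},{"tx":0.16,"ty":0.28,"tz":0,"roll":0,"jaw":0},{"tx":0.18,"ty":0.26,"tz":0,"roll":0,"jaw":0},{"tx":0.18,"ty":0.25,"tz":0,"roll":0,"jaw":0},{"tx":0.2,"ty":0.24,"tz":0,"roll":0,"jaw":0},{"tx":0.21,"ty":0.22,"tz":0,"roll":0,"jaw":0},{"tx":0.22,"ty":0.21,"tz":0,"roll":0,"jaw":0}]'
python3 m.py 8 1
```

```text
time_s: 22.05
position: [0.5363, 0.0974, 0.3001]
tcp_rot: [[0.173, 0.985, -0.0], [0.985, -0.173, -0.0], [-0.0, -0.0, -1.0]]
force: [0.2, 0.2, -1.3]
opening: 0.3
grasp_force: 30.0
22.05 pred 667.4 meas 668.6 hub [0.501  0.1433] sc -83
t 22.1 pos [0.5368 0.0977 0.3   ] err [-1.9024 -0.9714] w 0.5188019908711006 I 0.006146552256241303 op 0.295
0.36,0.36 | 0.24,0.18 | 0.25,0.16 | 0.25,0.14 | 0.26,0.14 | 0.26,0.12 | 0.26,0.1 | 0.27,0.09 | [0.5532 0.1166]
```

```bash
python3 -m jog '[{"tx":0.36,"ty":0.36,"tz":0,"roll":0,"jaw":0},{"tx":0.24,"ty":0.18,"tz":0,"roll":0,"jaw":0},{"tx":0.25,"ty":0.16,"tz":0,"roll":0,"jaw":0},{"tx":0.25,"ty":0.14,"tz":0,"roll":0,"jaw":0},{"tx":0.26,"ty":0.14,"tz":0,"roll":0,"jaw":0},{"tx":0,"ty":0,"tz":-1.5,"roll":0,"jaw":0},{"tx":0,"ty":0,"tz":-2,"roll":0,"jaw":0},{"tx":-2,"ty":0.2,"tz":0,"roll":0,"jaw":0}]' && python3 -m jog '[{"tx":-4,"ty":0.4,"tz":0,"roll":0,"jaw":0},{"tx":-4,"ty":0.4,"tz":0,"roll":0,"jaw":0},{"tx":-4,"ty":0.5,"tz":0,"roll":0,"jaw":0},{"tx":-4,"ty":0.5,"tz":0,"roll":0,"jaw":0},{"tx":-4,"ty":0.5,"tz":0,"roll":0,"jaw":0},{"tx":-4,"ty":0.5,"tz":0,"roll":0,"jaw":0},{"tx":-4,"ty":0.5,"tz":0,"roll":0,"jaw":0},{"tx":-4,"ty":0.5,"tz":0,"roll":0,"jaw":0}]' && python3 -m jog '[{"tx":-2,"ty":0.3,"tz":0,"roll":0,"jaw":0},{"tx":0,"ty":0,"tz":0,"roll":0,"jaw":0},{"tx":0,"ty":0,"tz":0,"roll":0,"jaw":0}]'
python3 - <<'E'
from h import *
s=read_state();d=(np.array([.5298,-.2571])-s["position"][:2])*100;print(s["position"],d@TX,d@TY)
E
```

```text
time_s: 22.9
position: [0.5484, 0.0906, 0.3378]
tcp_rot: [[0.17, 0.985, 0.006], [0.985, -0.17, 0.001], [0.002, 0.006, -1.0]]
force: [0.8, -0.3, -2.1]
opening: 0.298
grasp_force: 30.0
time_s: 23.7
position: [0.5284, -0.2344, 0.3351]
tcp_rot: [[0.173, 0.985, 0.0], [0.985, -0.173, 0.0], [0.0, 0.0, -1.0]]
force: [0.3, -0.3, -1.0]
opening: 0.298
grasp_force: 30.0
time_s: 24.0
position: [0.528, -0.2523, 0.3347]
tcp_rot: [[0.174, 0.985, -0.001], [0.985, -0.174, 0.002], [0.002, -0.001, -1.0]]
force: [0.8, 0.3, -2.1]
opening: 0.296
grasp_force: 30.0
[ 0.52798715 -0.25228115  0.33471437] -0.4432946019552134 0.2619320776108623
```

```bash
python3 -m jog '[{"tx":-0.44,"ty":0.26,"tz":0,"roll":0,"jaw":0},{"tx":0,"ty":0,"tz":4,"roll":0,"jaw":0},{"tx":0,"ty":0,"tz":4,"roll":0,"jaw":0},{"tx":0,"ty":0,"tz":4,"roll":0,"jaw":0},{"tx":0,"ty":0,"tz":3,"roll":0,"jaw":0},{"tx":0,"ty":0,"tz":0.6,"roll":0,"jaw":0},{"tx":0,"ty":0,"tz":0,"roll":0,"jaw":0},{"tx":0,"ty":0,"tz":0,"roll":0,"jaw":0}]'
python3 - <<'E'
from h import *
P=[]
for i in range(4):
    P.append(read_state()["position"]);c=capture("wrist")
p=np.mean(P,0);d=(np.array([.5298,-.2571])-p[:2])*100;print(np.round(P,4),p,d@TX,d@TY)
save(c,"w7.png");cv2.imwrite("pics/w7.png",cv2.resize(c["img"][120:270,160:360,::-1],None,fx=4,fy=4))
E
```

```text
time_s: 24.8
position: [0.5314, -0.2581, 0.1808]
tcp_rot: [[0.172, 0.985, 0.003], [0.985, -0.172, -0.002], [-0.001, 0.003, -1.0]]
force: [0.6, -0.5, -0.6]
opening: 0.298
grasp_force: 30.0
[[ 0.5314 -0.2581  0.1808]
 [ 0.5314 -0.2584  0.1812]
 [ 0.5313 -0.2584  0.1813]
 [ 0.5311 -0.2584  0.1811]] [ 0.53130252 -0.2583155   0.18108997] 0.09373282812487337 -0.16902631803110382
```

View pics/w7.png

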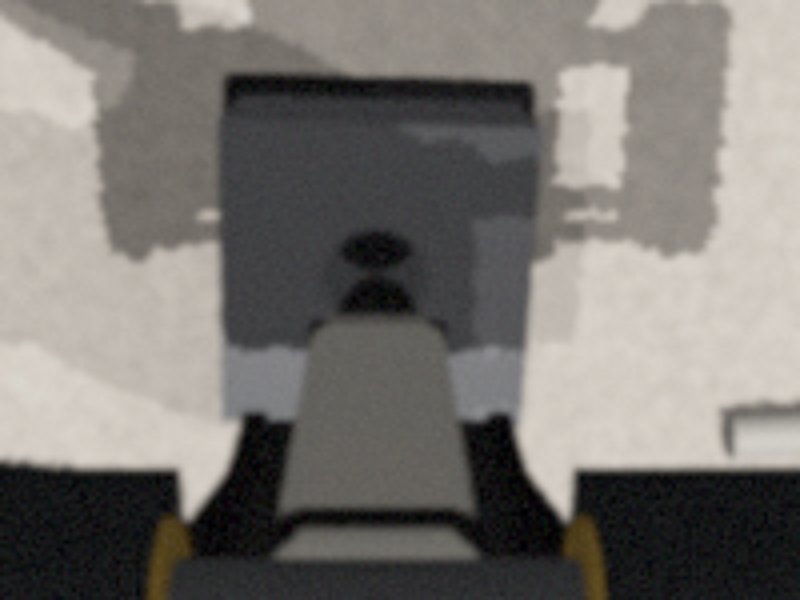

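The crop shows the nose at col 377, in line with the hole at (377,250), and the dock is centred at about col 376. I'll correct to the recorded grasp pose and insert in stages.

```bash
python3 -m jog '[{"tx":0.09,"ty":-0.17,"tz":0,"roll":0,"jaw":0},{"tx":0,"ty":0,"tz":1,"roll":0,"jaw":0},{"tx":0,"ty":0,"tz":1,"roll":0,"jaw":0},{"tx":0,"ty":0,"tz":1,"roll":0,"jaw":0},{"tx":0,"ty":0,"tz":0.5,"roll":0,"jaw":0},{"tx":0,"ty":0,"tz":0,"roll":0,"jaw":0},{"tx":0,"ty":0,"tz":0,"roll":0,"jaw":0}]'
python3 - <<'E'
from h import *
P=[]
for i in range(3):
    s=read_state();P.append(s["position"]);capture("wrist");print(s["force"].round(1),s["moment"].round(3))
p=np.mean(P,0);d=(np.array([.5298,-.2571])-p[:2])*100;print(p,d@TX,d@TY)
E
```

```text
time_s: 25.7
position: [0.5288, -0.2568, 0.1437]
tcp_rot: [[0.173, 0.985, 0.0], [0.985, -0.173, 0.0], [0.0, 0.0, -1.0]]
force: [1.9, -0.3, -1.5]
opening: 0.298
grasp_force: 30.0
[ 1.9 -0.3 -1.5] [-0.211 -0.47  -0.031]
[ 2.1 -1.3 -1.6] [-0.195 -0.408  0.046]
[ 1.5 -0.2 -1.3] [-0.22  -0.324 -0.013]
[ 0.52873801 -0.25678537  0.143966  ] -0.01261831424691744 0.11004921284788491
```

```bash
python3 -m jog '[{"tx":0,"ty":0.1,"tz":0,"roll":0,"jaw":0},{"tx":0,"ty":0,"tz":0.8,"roll":0,"jaw":0},{"tx":0,"ty":0,"tz":0.8,"roll":0,"jaw":0},{"tx":0,"ty":0,"tz":0.5,"roll":0,"jaw":0},{"tx":0,"ty":0,"tz":0.3,"roll":0,"jaw":0},{"tx":0,"ty":0,"tz":0,"roll":0,"jaw":0},{"tx":0,"ty":0,"tz":0,"roll":0,"jaw":0}]'
```

```text
time_s: 26.55
position: [0.5298, -0.257, 0.1198]
tcp_rot: [[0.173, 0.985, 0.001], [0.985, -0.173, -0.0], [-0.0, 0.001, -1.0]]
force: [2.6, 0.0, -2.8]
opening: 0.297
grasp_force: 30.0
```

```bash
python3 -m jog '[{"tx":0,"ty":0,"tz":0.05,"roll":0,"jaw":0},{"tx":0,"ty":0,"tz":0.03,"roll":0,"jaw":0},{"tx":0,"ty":0,"tz":0,"roll":0,"jaw":0}]'
python3 -m jog '[{"tx":0,"ty":0,"tz":0,"roll":0,"jaw":0.35},{"tx":0,"ty":0,"tz":0,"roll":0,"jaw":0.5},{"tx":0,"ty":0,"tz":0,"roll":0,"jaw":0.7},{"tx":0,"ty":0,"tz":0,"roll":0,"jaw":1},{"tx":0,"ty":0,"tz":0,"roll":0,"jaw":1},{"tx":0,"ty":0,"tz":0,"roll":0,"jaw":1},{"tx":0,"ty":0,"tz":0,"roll":0,"jaw":1},{"tx":0,"ty":0,"tz":0,"roll":0,"jaw":1}]'
```

```text
time_s: 26.85
position: [0.5298, -0.257, 0.1197]
tcp_rot: [[0.173, 0.985, 0.001], [0.985, -0.173, -0.001], [-0.0, 0.001, -1.0]]
force: [3.5, -0.0, -0.3]
opening: 0.296
grasp_force: 30.0
time_s: 27.65
position: [0.5294, -0.2568, 0.1192]
tcp_rot: [[0.173, 0.985, -0.0], [0.985, -0.173, 0.0], [0.0, -0.0, -1.0]]
force: [-0.7, 0.7, -0.0]
opening: 0.903
grasp_force: 0.0
```

```bash
python3 -m jog '[{"tx":0,"ty":0,"tz":-1,"roll":0,"jaw":1},{"tx":0,"ty":0,"tz":-3,"roll":0,"jaw":1},{"tx":0,"ty":0,"tz":-4,"roll":0,"jaw":1},{"tx":0,"ty":0,"tz":-4,"roll":0,"jaw":1},{"tx":0,"ty":0,"tz":-2.4,"roll":0,"jaw":1},{"tx":0,"ty":0,"tz":0,"roll":0,"jaw":1},{"tx":0,"ty":0,"tz":0,"roll":0,"jaw":1}]'
python3 - <<'E'
from h import *
s=read_state();c=capture("wrist");M=wristM(c,s);print(s["position"])
l=landmark_of("wrist","camera_grip")[0];print(l,atz(c,l["point"],.12,M));t=trace("wrist","camera")[0];print(t["p"],t["bbox"])
cv2.imwrite("pics/w8.png",cv2.resize(c["img"][120:270,160:360,::-1],None,fx=4,fy=4))
E
```

```text
time_s: 28.35
position: [0.5293, -0.2567, 0.264]
tcp_rot: [[0.173, 0.985, 0.001], [0.985, -0.173, -0.001], [-0.001, 0.001, -1.0]]
force: [0.4, -0.3, -1.0]
opening: 0.999
grasp_force: 0.0
[ 0.52930441 -0.25670843  0.26398595]
{'point': [184.4, 252.8], 'p': 0.75} [ 0.52868779 -0.25298375  0.12      ]
0.74 [245.3, 165.4, 22.9, 36.7]
```

View pics/w8.png

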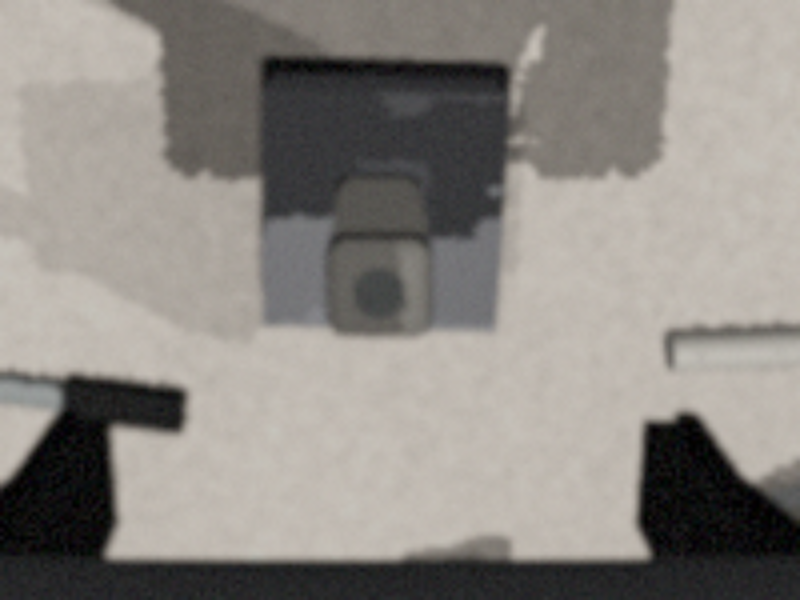

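The camera stands upright and seated in the dock (handle top at px (380,285) in the crop), looking just as it did before I took it. The gripper is clear.

```bash
python3 -c "
from rig import hand_in
print(hand_in())"
```

```text
the job is handed in; nothing more can be done
None
```

The job is handed in at about 28 s: the rotor got a gentle push to about 1.1–1.2 rad/s, the tube was filmed for about 9 s while it coasted (still about 0.5 rad/s at the end), and the camera is back nose down, home in its dock and released, with the rotor left running down; the bystanders were not re-checked at the end.

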